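# Fetch the dropped socket from behind the shop bottles

### The arm

A 6-joint arm with a two-finger parallel gripper is mounted at the origin on the work surface. World frame = base frame: x ahead of the robot, y to its left, z up, the work surface at z = 0. Lengths are in m, angles in rad, forces in N, time in s.
With the tool pointing down it reaches from about 0.35 to 0.875 m from the base axis. Payload 4.2 kg.
Tool frame: the origin (TCP) lies midway between the tips of the shut fingers; the grasp point (between the pads) lies 19 mm behind it (grasp_offset is the distance from the TCP to the grasp point, in m); z points along the fingers, y is the direction in which the jaws open and shut (so a half turn about z gives the same grasp; the last joint's range is limited). The gripper opens to 87 mm and grips with 3 to 60 N. Pads are 19 mm wide; open, the fingers measure 117 mm over their backs; the gripper's body (75 mm by 190 mm) begins 51 mm behind the grasp point.
Start: joints at [1.6, 0.385, 0.008, 0, -1.194, -0.259], TCP at [0.142, 0.609, 0.223] pointing down, gripper open.
Joint ranges: [-3.14, 3.14], [-1.21, 2.06], [-1.07, 1.41], [-3.16, 2.05], [-2.99, -0.16], [-3.1, 3.1]. Speed limits (rad/s): [2.79, 2.79, 3.14, 3.14, 3.14, 3.14].

### API

Orientations are given as a rotation vector (axis times angle).
In Python, from plant import get_obs, capture, camera_info, hand_in, grasp_offset gives the robot as it stands. The module is installed in compiled form; this text tells all that it offers.
- The arm moves only by the shell command python3 -m creep 'ROWS' [FORCE]. ROWS is JSON, a list of rows, each an object of numbers: "tx", "ty", "tz": the shift along the world's x, y, z in m; "roll": the turn about the world's z in rad; "fingers": the finger opening in m, from 0 to 0.087. A call has 1 to 20 rows; each row is the pose to reach, as a shift and turn from the pose commanded when the call began; what a row does not reach only later rows make up. A row lasts 1/10 s, in which the tool goes at most 50 mm and 8.59 degrees, less where a joint would pass 70% of its speed; a pose out of reach is approached as far as the arm can. A call with a gripper value outside its range is refused whole. The fingers move at their own pace and stop on an object; FORCE is the grip in N (left out, the last holds). Time passes only in rows, so rows that repeat a pose let the fingers close. It gives the time, the measured TCP pose, the force and the opening at its end, in the units of the state.
- get_obs(): the state, without advancing time (a new reading comes with each control period).
- capture(name): name is "scene" or "side" or "wrist"; returns the picture (480x640x3 uint8, red, green, blue); there is no depth.
- camera_info(name): a dict with "fovy" (degrees; the focal length in pixels is half the picture's height over the tangent of half this angle, whatever the lens; pixels are square), "cx", "cy" (the principal point, pixels), "world_from_camera" (4x4, takes a point from camera to world coordinates). Camera axes: x right, y up, looking along -z (the intrinsics and any distortion apply to the point x, -y, -z); pixel columns grow to the right and rows downward; lengths in m; the calibration is good to about 2 mm. A picture is of the moment at which its call begins: read the wrist's pose just before it. camera_info takes no time and is no camera call; for the wrist camera it gives the pose at the moment of the call.
- hand_in(): hands the job in, once; it reports no verdict.
The state is a dict: "time_s": time; "joint_positions": joint angles; "dq": joint speeds; "effort": joint torques, N m; "tool_pos": TCP position; "tcp_rot": TCP orientation; "force": force on the tool from outside, world axes, zero at the start; "torque": the same for the moment, N m; "opening": opening from 0.0 (shut) to 1.0 (fully open).
Only numpy, scipy, OpenCV 4.12 (cv2) and the standard library are available. Lean on these libraries where they do the work, as an engineer would, in place of code of your own. Each camera call takes 0.05 s, during which the arm holds its last target. There are 200 camera calls.

### The job

A wrench socket has dropped into the narrow gap between the two blue parts cases. Move the red spray can and the blue oil bottle from in front of the gap onto the yellow mat, standing upright, then drag the socket out of the gap with the orange-handled pull hook (do not reach into the gap for it with the fingers) and stand it upright in the middle of the green tray. At the end the hook lies on its black strip again as it lay at the start, its handle back over the same spot, and the can and the bottle stand upright and centred on their own discs again, the red can on the red disc and the blue bottle on the blue disc; never knock either of them over.

Things in the scene. Friction and masses are not known exactly. Their poses are not given: they have to be found in the camera images.
- can: Red spray can with a black cap, loose, about 0.25 kg, standing upright: cylinder 52 mm in diameter up to z = 98 mm, then a shoulder and a 36 mm cap up to 120 mm. Origin: centre of its underside; z up its axis.
- bottle: Blue oil bottle with a yellow nozzle, loose, about 0.22 kg, standing upright: cylinder 52 mm in diameter up to z = 90 mm, then a cone and a 16 mm nozzle up to 115 mm. Origin: centre of its underside; z up its axis.
- socket: Steel wrench socket, loose, about 0.08 kg, a cylinder 28 mm in diameter and 32 mm tall standing upright on the bench in the gap (its centre 55 to 100 mm in from the mouth), dark on top. Origin: centre of its underside; z up its axis.
- hook: Pull hook, loose, 0.16 kg, lying level: orange handle block 80 mm long (x), 22 wide (y), 40 tall (z); 8 mm steel shank along +x at z = 34 mm; at x = 210 mm a flat steel blade across, 4 mm thick (x), 40 wide (y), from z = 0 to 38. Origin: centre of the handle's underside; +x from handle to blade, z up. Grip the handle across y.
- gap: Two fixed blue parts cases side by side, each 170 mm long, 40 wide, 110 tall, the gap between them 60 mm wide, open on top and at one end (the mouth), a plate across the other; the bench is its floor. Origin: on the bench, centre of the mouth; +y runs into the gap (164 mm deep), -y out of it, x across: inner walls at x = +-30 mm, outer faces at x = +-70 mm.
- can_pad: Red disc painted flat on the bench, 70 mm in diameter, in front of the gap's mouth: the can's own place (the can stands on it at the start). Origin: its centre, at bench height.
- bottle_pad: Blue disc painted flat on the bench, 70 mm in diameter, in front of the gap's mouth: the bottle's own place (the bottle stands on it at the start). Origin: its centre, at bench height.
- side_mat: Yellow rectangle painted flat on the bench, 110 mm (its x) by 180 mm (its y), empty at the start: room for the can and the bottle side by side along its y. Origin: its centre, at bench height.
- tray: Green square tray, fixed, 110 by 110 mm outside, 12 mm tall, walls 4 mm, floor about 4 mm above the bench, empty at the start. Origin: centre of its underside.
- hook_mat: Black strip painted flat on the bench, 70 mm wide (its x), 310 mm long (its y, from -55 to +255 mm): the hook's place. Origin: at bench height, the spot over which the handle's centre (the hook's origin) belongs; +y is the way the blade points (the hook's +x).

How it is judged:
By the outcome, as a careful person would: the job done as asked, in the order asked, and still so for the second after the job is handed in, with the robot touching nothing.
It also fails if it takes over 136 s, if anything falls off the work surface, if the arm or the gripper's body presses on something with over 40 N, if the wrist force passes 120 N, or if a joint passes its speed limit or range.

## Working session

There is one attempt and no reset: what is moved stays moved. The work goes in short steps, Python scripts to look and compute and a shell command to move; the robot and the scene stay as the last step left them, time stands still between calls to the robot, and variables do not carry over. Pictures are saved under pics/ and viewed, about 12 in all and at most 16, crops included, and the job is handed in when it is done.

```bash
mkdir -p pics
cat > h.py <<'E'
import numpy as np, cv2
from plant import *
def snap(name,fn):
    ci=camera_info(name); im=capture(name); cv2.imwrite('pics/'+fn,im[:,:,::-1]); np.save('pics/'+fn+'.npy',np.array(ci,dtype=object),allow_pickle=True); return im,ci
def load(fn): return np.load('pics/'+fn+'.npy',allow_pickle=True).item()
def proj(ci,P):
    P=np.atleast_2d(P); T=np.linalg.inv(ci['world_from_camera']); c=P@T[:3,:3].T+T[:3,3]
    f=240/np.tan(np.radians(ci['fovy'])/2)
    return np.c_[ci['cx']+f*c[:,0]/-c[:,2], ci['cy']+f*c[:,1]/c[:,2]]
def ray(ci,u,v,z):
    f=240/np.tan(np.radians(ci['fovy'])/2); T=np.array(ci['world_from_camera'])
    d=T[:3,:3]@np.array([(u-ci['cx'])/f,-(v-ci['cy'])/f,-1]); o=T[:3,3]
    return o+d*(z-o[2])/d[2]
E
python3 - <<'E'
from h import *
for n in ['scene','side','wrist']:
    im,ci=snap(n,n+'0.png'); print(n,ci)
print(get_obs(),grasp_offset)
E
```

```text
scene {'fovy': 48.09180637067312, 'cx': 321.3112870705349, 'cy': 246.59876293251745, 'world_from_camera': array([[ 0.57147435, -0.65599912,  0.49303369,  1.02693258],
       [ 0.82050769,  0.46670741, -0.33007775, -0.42682966],
       [-0.01357176,  0.5931689 ,  0.80496364,  0.88188994],
       [ 0.        ,  0.        ,  0.        ,  1.        ]])}
side {'fovy': 57.91039445903672, 'cx': 324.89741662573005, 'cy': 239.62055384770662, 'world_from_camera': array([[ 0.77217105,  0.4646801 , -0.43338698,  0.22525059],
       [-0.6353203 ,  0.57636392, -0.51397738, -0.43270738],
       [ 0.01095355,  0.672218  ,  0.74027223,  0.5736186 ],
       [ 0.        ,  0.        ,  0.        ,  1.        ]])}
wrist {'fovy': 66.16559071646026, 'cx': 313.26568571183304, 'cy': 240.44262312083129, 'world_from_camera': array([[-0.22815696,  0.92958715,  0.28950326,  0.22197137],
       [-0.97362301, -0.2183335 , -0.06624744,  0.59023136],
       [ 0.00162549, -0.29698185,  0.95488174,  0.38455357],
       [ 0.        ,  0.        ,  0.        ,  1.        ]])}
{'time_s': 0.15, 'joint_positions': array([ 1.59960643e+00,  3.85380755e-01,  6.95091257e-03, -3.14451263e-04,
       -1.19397954e+00, -2.58612932e-01]), 'dq': array([ 7.73413189e-04, -8.43756575e-04,  2.83585655e-03,  3.44209228e-03,
       -1.57477267e-03, -9.79782716e-05]), 'effort': array([-3.63746494e-05, -3.91052341e+01,  1.87585491e+01,  4.22232449e+00,
        1.23696844e-02, -1.39961548e-04]), 'tool_pos': array([0.1422511 , 0.60814577, 0.22172032]), 'tcp_rot': array([ 3.11922892e+00, -3.60172684e-01, -9.14755073e-05]), 'force': array([0.31855009, 0.54132024, 0.65814056]), 'torque': array([-3.34696964e-02, -1.48453006e-05,  7.40461277e-03]), 'opening': 0.997890655424766} 0.0187
```

View pics/scene0.png

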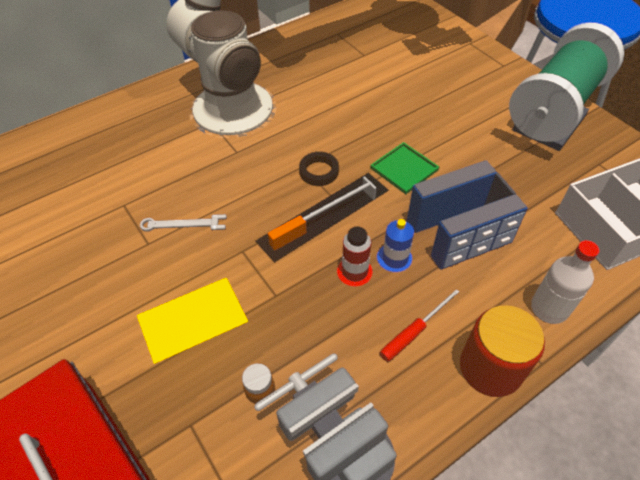

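View pics/side0.png

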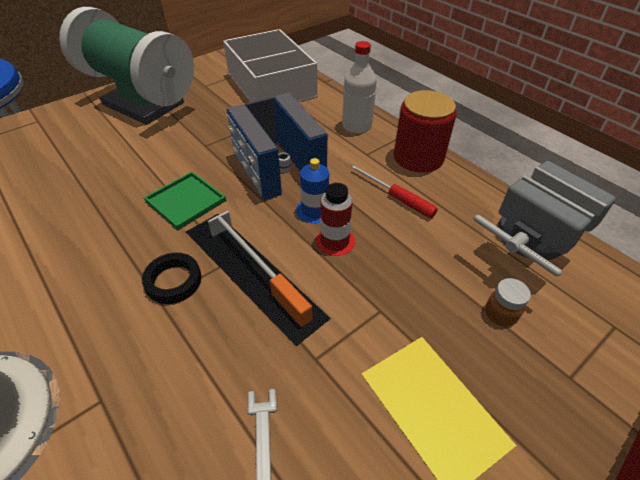

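The scene view shows the can at about (355,255), the bottle (397,245), the gap (465,215), the hook from (287,232) to (370,188), the tray (405,168) and the mat (192,320). The side view shows the same items, with the socket at (284,160). I'll enlarge crops of both views to read them more exactly.

Run:
```python
from h import *
a=cv2.imread('pics/scene0.png')[130:300,240:540]; b=cv2.imread('pics/side0.png')[90:350,130:360]
cv2.imwrite('pics/c1.png',cv2.resize(a,None,fx=2.66,fy=2.66,interpolation=cv2.INTER_CUBIC))
cv2.imwrite('pics/c2.png',cv2.resize(b,None,fx=2.3,fy=2.3,interpolation=cv2.INTER_CUBIC))
s=load('scene0.png');d=load('side0.png')
print(proj(s,[[0,0,0],[.142,.609,.223]]),proj(d,[[0,0,0],[.142,.609,.223]]))
def quad(fn,ci,lo,hi,z):
    h=cv2.cvtColor(cv2.imread('pics/'+fn),cv2.COLOR_BGR2HSV); m=cv2.inRange(h,lo,hi)
    c=max(cv2.findContours(m,0,1)[0],key=cv2.contourArea); q=cv2.boxPoints(cv2.minAreaRect(c)); 
    q=cv2.approxPolyDP(c,0.03*cv2.arcLength(c,True),True)[:,0]
    W=np.array([ray(ci,u,v,z) for u,v in q.astype(float)])[:,:2]
    print(fn,q.tolist(),W.round(3).tolist(),'c',W.mean(0).round(4),'L',np.linalg.norm(np.diff(W,axis=0),axis=1).round(3))
for fn,ci in(('scene0.png',s),('side0.png',d)):
    quad(fn,ci,(25,150,120),(35,255,255),0); quad(fn,ci,(50,150,60),(70,255,255),.012)
for fn,ci,pts in(('scene0.png',s,[(355,271),(395,258)]),('side0.png',d,[(336,242),(312,212)])):
    print([ray(ci,*p,0).round(3) for p in pts])
```

```text
[[232.25835893 107.96900418]
 [466.46451185 -30.08026963]] [[-34.42864472 429.79030497]
 [-92.32874683  53.26826194]]
scene0.png [[226, 278], [137, 315], [154, 362], [247, 320]] [[0.441, -0.261], [0.417, -0.437], [0.523, -0.451], [0.546, -0.274]] c [ 0.4818 -0.3558] L [0.178 0.107 0.178]
scene0.png [[399, 145], [372, 166], [406, 191], [437, 167]] [[0.358, 0.245], [0.375, 0.152], [0.478, 0.165], [0.463, 0.269]] c [0.4183 0.2077] L [0.095 0.103 0.104]
side0.png [[362, 374], [437, 479], [473, 479], [515, 445], [422, 338]] [[0.44, -0.263], [0.42, -0.416], [0.453, -0.444], [0.526, -0.453], [0.548, -0.277]] c [ 0.4775 -0.3706] L [0.155 0.043 0.073 0.177]
side0.png [[224, 196], [191, 172], [145, 199], [178, 225]] [[0.475, 0.166], [0.46, 0.271], [0.354, 0.252], [0.371, 0.15]] c [0.4153 0.2097] L [0.106 0.108 0.103]
[array([ 0.574, -0.045,  0.   ]), array([0.596, 0.039, 0.   ])]
[array([ 0.573, -0.051,  0.   ]), array([0.587, 0.036, 0.   ])]
```

View pics/c1.png

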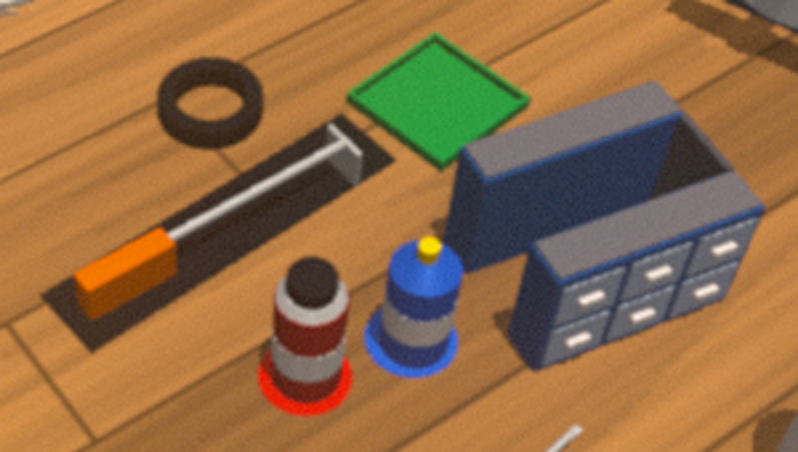

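View pics/c2.png

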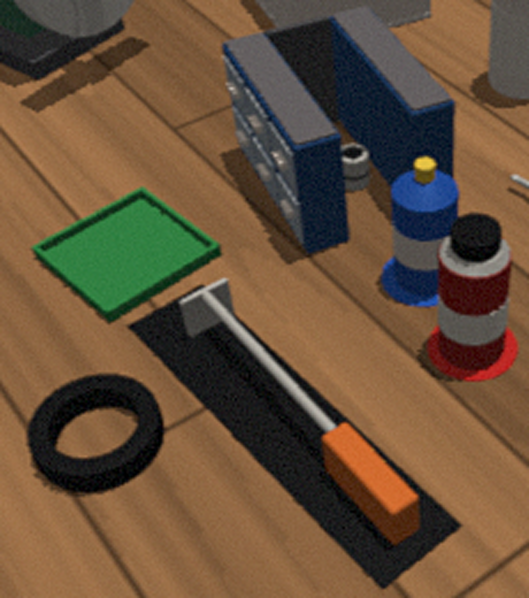

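Run:
```python
from h import *
s=load('scene0.png');d=load('side0.png')
A=lambda u,v,z:ray(s,240+u/2.66,130+v/2.66,z)[:2].round(4)
B=lambda u,v,z:ray(d,130+u/2.3,90+v/2.3,z)[:2].round(4)
def P(n,z,a=(),b=()): print(n,'A',[A(*p,z).tolist() for p in a],'B',[B(*p,z).tolist() for p in b])
P('can cap',.12,[(312,272)],[(477,227)])
P('nozzle',.115,[(430,243)],[(425,163)])
P('canpad',0,[(306,377)],[(473,349)])
P('botpad',0,[(412,340)],[(427,277)])
P('case mouth top (+x out,in | -x in,out)',.11,[(462,150),(484,178),(533,242),(548,278)],[(300,142),(338,130),(410,105),(453,102)])
P('case back top',.11,[(655,83),(681,115),(736,172),(763,209)],[(225,45),(262,34),(333,12)])
P('socket',.032,[],[(352,153)])
P('handle top',.04,[(75,275),(160,230),(176,243),(90,292)],[(326,432),(346,422),(418,498),(398,513)])
P('blade',.038,[(329,127),(362,157)],[(181,303),(229,280)])
P('strip',0,[(44,295),(340,115),(394,160),(93,350)],[(130,325),(460,523),(387,587)])
```

```text
can cap A [[0.5715, -0.0436]] B [[0.5753, -0.0461]]
nozzle A [[0.5954, 0.0402]] B [[0.5958, 0.037]]
canpad A [[0.5756, -0.0462]] B [[0.5727, -0.0504]]
botpad A [[0.595, 0.0389]] B [[0.595, 0.0345]]
case mouth top (+x out,in | -x in,out) A [[0.539, 0.1183], [0.5689, 0.1133], [0.6331, 0.1017], [0.6625, 0.0887]] B [[0.5412, 0.1223], [0.5729, 0.1168], [0.6373, 0.1084], [0.667, 0.0902]]
case back top A [[0.5714, 0.2812], [0.6064, 0.2728], [0.6692, 0.2636], [0.7043, 0.253]] B [[0.5678, 0.2775], [0.6022, 0.2729], [0.672, 0.2651]]
socket A [] B [[0.6213, 0.1736]]
handle top A [[0.4235, -0.1489], [0.424, -0.0732], [0.4417, -0.0704], [0.4435, -0.1481]] B [[0.4237, -0.0722], [0.439, -0.0737], [0.4391, -0.1519], [0.4225, -0.1527]]
blade A [[0.412, 0.0985], [0.4532, 0.0998]] B [[0.4092, 0.0972], [0.45, 0.0962]]
strip A [[0.3976, -0.1655], [0.3787, 0.1382], [0.4454, 0.143], [0.4636, -0.162]] B [[0.3791, 0.1384], [0.4646, -0.164], [0.3983, -0.171]]
```

The two cameras agree to about 4 mm. The gap mouth is near (0.602, 0.108) and turned about 10.6°, with the socket near (0.621, 0.174). Before the first move I'll check where the grinder stands.

Run:
```python
from h import *
s=load('scene0.png');d=load('side0.png')
for z in(0,.1,.2): print(z,[ray(s,*p,z)[:2].round(2).tolist() for p in[(512,105),(545,140),(480,125),(615,60)]],[ray(d,*p,z)[:2].round(2).tolist() for p in[(100,105),(140,125),(190,80),(185,95),(75,50)]])
```

```text
0 [[0.4, 0.58], [0.54, 0.55], [0.41, 0.46], [0.43, 0.94]] [[0.41, 0.66], [0.45, 0.51], [0.65, 0.63], [0.6, 0.57], [0.47, 1.0]]
0.1 [[0.47, 0.46], [0.59, 0.43], [0.48, 0.36], [0.5, 0.78]] [[0.38, 0.47], [0.41, 0.35], [0.57, 0.45], [0.53, 0.4], [0.43, 0.75]]
0.2 [[0.54, 0.35], [0.65, 0.32], [0.55, 0.26], [0.57, 0.63]] [[0.35, 0.28], [0.37, 0.18], [0.5, 0.26], [0.47, 0.22], [0.38, 0.5]]
```

```bash
python3 -m creep '[{"tx":0.14,"ty":-0.29,"tz":0,"roll":-1.515},{"tx":0.14,"ty":-0.29,"tz":0,"roll":-1.515},{"tx":0.14,"ty":-0.29,"tz":0,"roll":-1.515},{"tx":0.14,"ty":-0.29,"tz":0,"roll":-1.515},{"tx":0.14,"ty":-0.29,"tz":0,"roll":-1.515},{"tx":0.14,"ty":-0.29,"tz":0,"roll":-1.515},{"tx":0.432,"ty":-0.655,"tz":0,"roll":-1.515},{"tx":0.432,"ty":-0.655,"tz":0,"roll":-1.515},{"tx":0.432,"ty":-0.655,"tz":0,"roll":-1.515},{"tx":0.432,"ty":-0.655,"tz":0,"roll":-1.515},{"tx":0.432,"ty":-0.655,"tz":0,"roll":-1.515},{"tx":0.432,"ty":-0.655,"tz":0,"roll":-1.515},{"tx":0.432,"ty":-0.655,"tz":0,"roll":-1.515},{"tx":0.432,"ty":-0.655,"tz":0,"roll":-1.515},{"tx":0.432,"ty":-0.655,"tz":0,"roll":-1.515},{"tx":0.432,"ty":-0.655,"tz":0,"roll":-1.515},{"tx":0.432,"ty":-0.655,"tz":0,"roll":-1.515},{"tx":0.432,"ty":-0.655,"tz":0,"roll":-1.515},{"tx":0.432,"ty":-0.655,"tz":0,"roll":-1.515}]' 20
python3 - <<'E'
from h import *
im,ci=snap('wrist','w1.png'); o=get_obs(); print(o['time_s'],o['tool_pos'],o['tcp_rot'])
print(proj(ci,[[.574,-.046,.12],[.574,-.048,0],[.596,.038,.115],[.595,.037,0],[.432,-.111,.04],[.621,.174,.032]]).round())
E
```

```text
0.2 [0.14227584 0.60822725 0.22187392] [ 3.11953720e+00 -3.60156502e-01 -4.88611318e-05]
[[ 2142. -1608.]
 [ 1206.  -719.]
 [ 1793. -1554.]
 [ 1063.  -722.]
 [ 1367.  -508.]
 [  910.  -838.]]invalid input
```

View pics/w1.png

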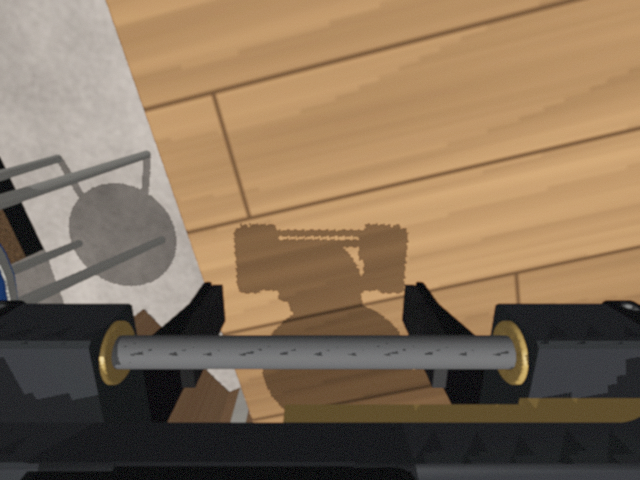

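The move was refused, and the wrist picture shows only the bare bench under the start pose. My rows left out "fingers", so I'll test whether that was the reason.

```bash
python3 -m creep '[{"tx":0.14,"ty":-0.29,"tz":0,"roll":-1.515,"fingers":0.087},{"tx":0.14,"ty":-0.29,"tz":0,"roll":-1.515,"fingers":0.087},{"tx":0.14,"ty":-0.29,"tz":0,"roll":-1.515,"fingers":0.087},{"tx":0.14,"ty":-0.29,"tz":0,"roll":-1.515,"fingers":0.087},{"tx":0.14,"ty":-0.29,"tz":0,"roll":-1.515,"fingers":0.087},{"tx":0.14,"ty":-0.29,"tz":0,"roll":-1.515,"fingers":0.087},{"tx":0.432,"ty":-0.655,"tz":0,"roll":-1.515,"fingers":0.087},{"tx":0.432,"ty":-0.655,"tz":0,"roll":-1.515,"fingers":0.087},{"tx":0.432,"ty":-0.655,"tz":0,"roll":-1.515,"fingers":0.087},{"tx":0.432,"ty":-0.655,"tz":0,"roll":-1.515,"fingers":0.087},{"tx":0.432,"ty":-0.655,"tz":0,"roll":-1.515,"fingers":0.087},{"tx":0.432,"ty":-0.655,"tz":0,"roll":-1.515,"fingers":0.087},{"tx":0.432,"ty":-0.655,"tz":0,"roll":-1.515,"fingers":0.087},{"tx":0.432,"ty":-0.655,"tz":0,"roll":-1.515,"fingers":0.087},{"tx":0.432,"ty":-0.655,"tz":0,"roll":-1.515,"fingers":0.087},{"tx":0.432,"ty":-0.655,"tz":0,"roll":-1.515,"fingers":0.087},{"tx":0.432,"ty":-0.655,"tz":0,"roll":-1.515,"fingers":0.087},{"tx":0.432,"ty":-0.655,"tz":0,"roll":-1.515,"fingers":0.087},{"tx":0.432,"ty":-0.655,"tz":0,"roll":-1.515,"fingers":0.087}]' 20
python3 - <<'E'
from h import *
im,ci=snap('wrist','w2.png'); o=get_obs(); print(o['time_s'],o['tool_pos'],o['tcp_rot'])
print(proj(ci,[[.574,-.046,.12],[.574,-.048,0],[.596,.038,.115],[.595,.037,0],[.432,-.111,.04],[.621,.174,.032]]).round())
E
```

```text
time_s: 2.1
tool_pos: [0.5737, -0.0459, 0.2224]
tcp_rot: [2.02, -2.405, -0.001]
force: [-0.5, 0.2, 0.1]
opening: 1.001
2.15 [ 0.57368938 -0.04556945  0.22269217] [-2.02161622e+00  2.40471385e+00  3.62398523e-04]
[[312. 239.]
 [312. 204.]
 [304. 336.]
 [307. 280.]
 [457. 117.]
 [306. 401.]]
```

View pics/w2.png

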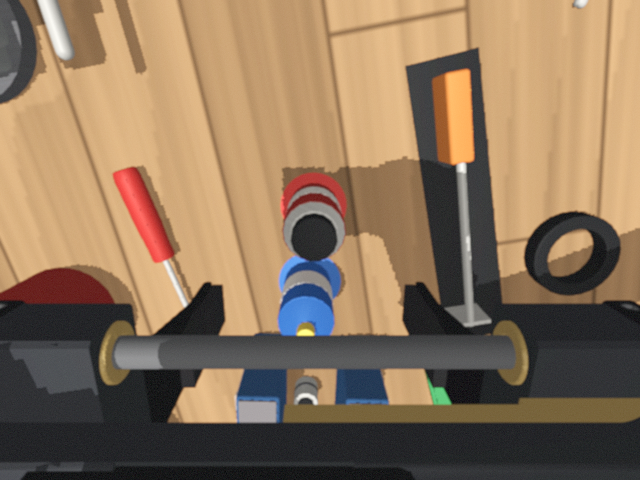

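The view matches the predictions: can cap at (314,237), nozzle (306,330), hook handle (457,117), socket (307,395). Next I'll grasp the can.

```bash
python3 -m creep '[{"tx":0,"ty":-0.001,"tz":-0.05,"roll":0,"fingers":0.087},{"tx":0,"ty":-0.001,"tz":-0.1,"roll":0,"fingers":0.087},{"tx":0,"ty":-0.001,"tz":-0.14,"roll":0,"fingers":0.087},{"tx":0,"ty":-0.001,"tz":-0.163,"roll":0,"fingers":0.087},{"tx":0,"ty":-0.001,"tz":-0.163,"roll":0,"fingers":0.087},{"tx":0,"ty":-0.001,"tz":-0.163,"roll":0,"fingers":0.04},{"tx":0,"ty":-0.001,"tz":-0.163,"roll":0,"fingers":0.04},{"tx":0,"ty":-0.001,"tz":-0.163,"roll":0,"fingers":0.04},{"tx":0,"ty":-0.001,"tz":-0.163,"roll":0,"fingers":0.04},{"tx":0,"ty":-0.001,"tz":-0.163,"roll":0,"fingers":0.04},{"tx":0,"ty":-0.001,"tz":-0.163,"roll":0,"fingers":0.04}]' 25
```

```text
time_s: 3.25
tool_pos: [0.5742, -0.0475, 0.0601]
tcp_rot: [-2.02, 2.406, -0.0]
force: [-1.8, 0.8, 2.6]
opening: 0.592
```

```bash
python3 -m creep '[{"tx":0,"ty":0,"tz":0.035,"roll":0,"fingers":0.04},{"tx":0,"ty":0,"tz":0.07,"roll":0,"fingers":0.04},{"tx":-0.012,"ty":-0.043,"tz":0.07,"roll":0,"fingers":0.04},{"tx":-0.025,"ty":-0.088,"tz":0.07,"roll":0,"fingers":0.04},{"tx":-0.037,"ty":-0.133,"tz":0.07,"roll":0,"fingers":0.04},{"tx":-0.049,"ty":-0.178,"tz":0.07,"roll":0,"fingers":0.04},{"tx":-0.062,"ty":-0.223,"tz":0.07,"roll":0,"fingers":0.04},{"tx":-0.074,"ty":-0.268,"tz":0.07,"roll":0,"fingers":0.04},{"tx":-0.086,"ty":-0.31,"tz":0.07,"roll":0,"fingers":0.04},{"tx":-0.094,"ty":-0.34,"tz":0.07,"roll":0,"fingers":0.04},{"tx":-0.098,"ty":-0.352,"tz":0.06,"roll":0,"fingers":0.04},{"tx":-0.098,"ty":-0.352,"tz":0.035,"roll":0,"fingers":0.04},{"tx":-0.098,"ty":-0.352,"tz":0.012,"roll":0,"fingers":0.04},{"tx":-0.098,"ty":-0.352,"tz":0.001,"roll":0,"fingers":0.04},{"tx":-0.098,"ty":-0.352,"tz":0.001,"roll":0,"fingers":0.04},{"tx":-0.098,"ty":-0.352,"tz":0.001,"roll":0,"fingers":0.087},{"tx":-0.098,"ty":-0.352,"tz":0.001,"roll":0,"fingers":0.087},{"tx":-0.098,"ty":-0.352,"tz":0.001,"roll":0,"fingers":0.087},{"tx":-0.098,"ty":-0.352,"tz":0.001,"roll":0,"fingers":0.087}]' 25
```

```text
time_s: 5.15
tool_pos: [0.4768, -0.3995, 0.061]
tcp_rot: [-2.02, 2.405, -0.002]
force: [0.3, 0.2, 0.3]
opening: 0.868
```

```bash
python3 -m creep '[{"tx":0,"ty":0,"tz":0.01,"roll":0,"fingers":0.087},{"tx":0,"ty":0,"tz":0.06,"roll":0,"fingers":0.087},{"tx":0,"ty":0,"tz":0.11,"roll":0,"fingers":0.087},{"tx":0.12,"ty":0.437,"tz":0.11,"roll":0,"fingers":0.087},{"tx":0.12,"ty":0.437,"tz":0.11,"roll":0,"fingers":0.087},{"tx":0.12,"ty":0.437,"tz":0.11,"roll":0,"fingers":0.087},{"tx":0.12,"ty":0.437,"tz":0.11,"roll":0,"fingers":0.087},{"tx":0.12,"ty":0.437,"tz":0.11,"roll":0,"fingers":0.087},{"tx":0.12,"ty":0.437,"tz":0.11,"roll":0,"fingers":0.087},{"tx":0.12,"ty":0.437,"tz":0.11,"roll":0,"fingers":0.087},{"tx":0.12,"ty":0.437,"tz":0.11,"roll":0,"fingers":0.087},{"tx":0.12,"ty":0.437,"tz":0.11,"roll":0,"fingers":0.087},{"tx":0.12,"ty":0.437,"tz":0.11,"roll":0,"fingers":0.087},{"tx":0.12,"ty":0.437,"tz":0.11,"roll":0,"fingers":0.087},{"tx":0.12,"ty":0.437,"tz":0.08,"roll":0,"fingers":0.087},{"tx":0.12,"ty":0.437,"tz":0.04,"roll":0,"fingers":0.087},{"tx":0.12,"ty":0.437,"tz":0.01,"roll":0,"fingers":0.087},{"tx":0.12,"ty":0.437,"tz":-0.004,"roll":0,"fingers":0.087}]' 25
python3 -m creep '[{"tx":0,"ty":0,"tz":0,"roll":0,"fingers":0.087},{"tx":0,"ty":0,"tz":0,"roll":0,"fingers":0.04},{"tx":0,"ty":0,"tz":0,"roll":0,"fingers":0.04},{"tx":0,"ty":0,"tz":0,"roll":0,"fingers":0.04},{"tx":0,"ty":0,"tz":0,"roll":0,"fingers":0.04},{"tx":0,"ty":0,"tz":0,"roll":0,"fingers":0.04},{"tx":0,"ty":0,"tz":0,"roll":0,"fingers":0.04}]' 25
python3 -c "
from h import *
snap('side','s1.png')"
```

```text
time_s: 6.95
tool_pos: [0.594, 0.0352, 0.054]
tcp_rot: [2.013, -2.405, -0.004]
force: [0.5, -0.1, -0.2]
opening: 0.999
time_s: 7.65
tool_pos: [0.5963, 0.0376, 0.057]
tcp_rot: [-2.02, 2.406, -0.0]
force: [-0.9, 0.6, 1.9]
opening: 0.589
```

View pics/s1.png

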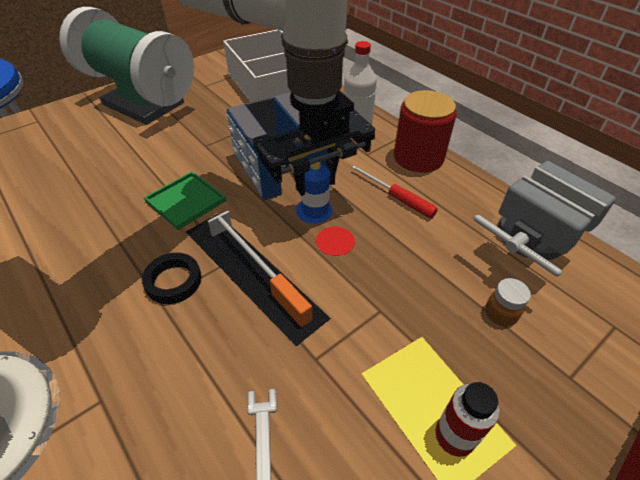

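The can stands on the mat at (467,420), the bottle is gripped, and the red disc is clear at (336,241). The bottle goes to the near half of the mat.

```bash
python3 -m creep '[{"tx":0,"ty":0,"tz":0.035,"roll":0,"fingers":0.04},{"tx":0,"ty":0,"tz":0.07,"roll":0,"fingers":0.04},{"tx":-0.014,"ty":-0.043,"tz":0.07,"roll":0,"fingers":0.04},{"tx":-0.027,"ty":-0.088,"tz":0.07,"roll":0,"fingers":0.04},{"tx":-0.041,"ty":-0.133,"tz":0.07,"roll":0,"fingers":0.04},{"tx":-0.055,"ty":-0.178,"tz":0.07,"roll":0,"fingers":0.04},{"tx":-0.069,"ty":-0.223,"tz":0.07,"roll":0,"fingers":0.04},{"tx":-0.083,"ty":-0.268,"tz":0.07,"roll":0,"fingers":0.04},{"tx":-0.096,"ty":-0.31,"tz":0.07,"roll":0,"fingers":0.04},{"tx":-0.104,"ty":-0.338,"tz":0.07,"roll":0,"fingers":0.04},{"tx":-0.108,"ty":-0.35,"tz":0.06,"roll":0,"fingers":0.04},{"tx":-0.108,"ty":-0.35,"tz":0.035,"roll":0,"fingers":0.04},{"tx":-0.108,"ty":-0.35,"tz":0.012,"roll":0,"fingers":0.04},{"tx":-0.108,"ty":-0.35,"tz":0.001,"roll":0,"fingers":0.04},{"tx":-0.108,"ty":-0.35,"tz":0.001,"roll":0,"fingers":0.04},{"tx":-0.108,"ty":-0.35,"tz":0.001,"roll":0,"fingers":0.087},{"tx":-0.108,"ty":-0.35,"tz":0.001,"roll":0,"fingers":0.087},{"tx":-0.108,"ty":-0.35,"tz":0.001,"roll":0,"fingers":0.087},{"tx":-0.108,"ty":-0.35,"tz":0.001,"roll":0,"fingers":0.087}]' 25
python3 - <<'E'
from h import *
ci=load('w2.png')
# hook & strip from wrist pic w2
for n,z,ps in(('handle top (far-l,far-r,near-r,near-l)',.04,[(445,72),(469,69),(473,163),(447,163)]),('blade top ends',.038,[(447,309),(489,306)]),('strip far corners',0,[(407,67),(478,49)])):
    print(n,[ray(ci,*p,z)[:2].round(4).tolist() for p in ps])
cv2.imwrite('pics/c3.png',cv2.resize(cv2.imread('pics/w2.png')[30:340,390:530],None,fx=1.9,fy=1.9,interpolation=cv2.INTER_CUBIC))
E
```

```text
time_s: 9.6
tool_pos: [0.4888, -0.3124, 0.058]
tcp_rot: [-2.02, 2.405, -0.002]
force: [0.0, -0.5, -0.0]
opening: 0.866
handle top (far-l,far-r,near-r,near-l) [[0.4402, -0.1499], [0.4198, -0.1487], [0.42, -0.0683], [0.4436, -0.0724]]
blade top ends [[0.4529, 0.079], [0.4094, 0.0831]]
strip far corners [[0.4619, -0.1633], [0.3944, -0.1672]]
```

View pics/c3.png

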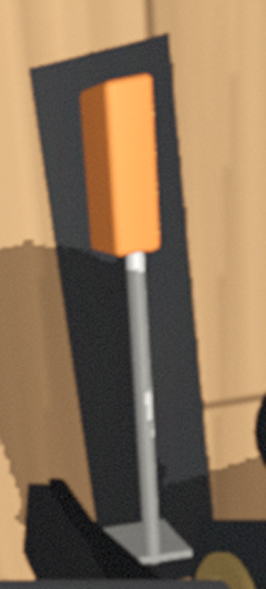

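Run:
```python
from h import *
ci=load('w2.png'); q=lambda u,v,z: ray(ci,390+u/1.9,30+v/1.9,z)[:2].round(4).tolist()
print([q(*p,.04) for p in[(104,82),(153,75),(160,247),(118,253)]],[q(*p,.038) for p in[(133,562),(191,553)]],q(152,556,.038))
print([q(*p,0) for p in [(32,70),(167,35)]])
```

```text
[[0.4405, -0.149], [0.4185, -0.1481], [0.4188, -0.0708], [0.439, -0.0714]] [[0.4406, 0.1013], [0.4084, 0.1012]] [0.4299, 0.0994]
[[0.462, -0.1634], [0.3945, -0.1677]]
```

The handle centre comes out at about (0.431, -0.111) with the hook heading about 90°. I'll back off the bottle, then grip the handle 10 mm forward of its centre.

```bash
python3 -m creep '[{"tx":0,"ty":0,"tz":0.01,"roll":0,"fingers":0.087},{"tx":0,"ty":0,"tz":0.06,"roll":0,"fingers":0.087},{"tx":0,"ty":0,"tz":0.11,"roll":0,"fingers":0.087},{"tx":-0.058,"ty":0.211,"tz":0.11,"roll":0.1735,"fingers":0.087},{"tx":-0.058,"ty":0.211,"tz":0.11,"roll":0.1735,"fingers":0.087},{"tx":-0.058,"ty":0.211,"tz":0.11,"roll":0.1735,"fingers":0.087},{"tx":-0.058,"ty":0.211,"tz":0.11,"roll":0.1735,"fingers":0.087},{"tx":-0.058,"ty":0.211,"tz":0.11,"roll":0.1735,"fingers":0.087},{"tx":-0.058,"ty":0.211,"tz":0.08,"roll":0.1735,"fingers":0.087},{"tx":-0.058,"ty":0.211,"tz":0.04,"roll":0.1735,"fingers":0.087},{"tx":-0.058,"ty":0.211,"tz":0.04,"roll":0.1735,"fingers":0.087}]' 25
python3 - <<'E'
from h import *
im,ci=snap('wrist','w3.png'); o=get_obs(); print(o['tool_pos'],o['tcp_rot'])
s,_=snap('side','s2.png')
print(proj(ci,[[.431,-.151,.04],[.431,-.071,.04],[.431,-.111,.04]]).round())
E
```

```text
time_s: 10.7
tool_pos: [0.4267, -0.1013, 0.0947]
tcp_rot: [2.216, -2.218, -0.01]
force: [-1.5, 0.1, -0.7]
opening: 1.001
[ 0.42898543 -0.10160771  0.09693214] [ 2.21860739 -2.21909529 -0.00406826]
[[305. 182.]
 [306. 305.]
 [305. 247.]]
```

View pics/w3.png

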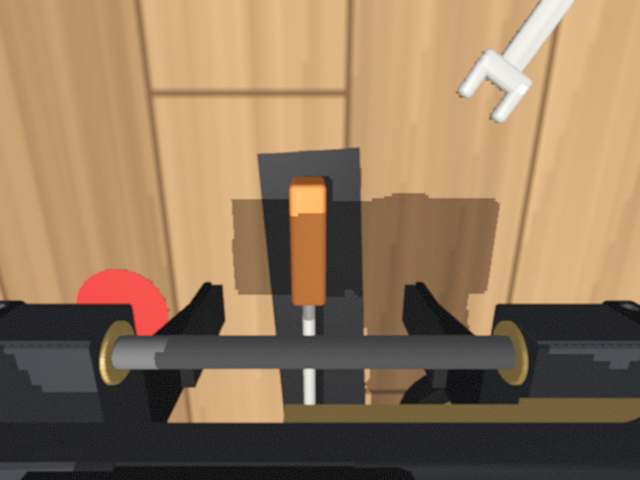

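The handle top spans (290–325, 180–305), which is centred on the jaws and aligned with them. Next I'll descend and grip.

```bash
python3 -m creep '[{"tx":0,"ty":0,"tz":-0.04,"roll":0,"fingers":0.087},{"tx":0,"ty":0,"tz":-0.07,"roll":0,"fingers":0.087},{"tx":0,"ty":0,"tz":-0.091,"roll":0,"fingers":0.087},{"tx":0,"ty":0,"tz":-0.091,"roll":0,"fingers":0.087},{"tx":0,"ty":0,"tz":-0.091,"roll":0,"fingers":0.087},{"tx":0,"ty":0,"tz":-0.091,"roll":0,"fingers":0.015},{"tx":0,"ty":0,"tz":-0.091,"roll":0,"fingers":0.015},{"tx":0,"ty":0,"tz":-0.091,"roll":0,"fingers":0.015},{"tx":0,"ty":0,"tz":-0.091,"roll":0,"fingers":0.015},{"tx":0,"ty":0,"tz":-0.091,"roll":0,"fingers":0.015},{"tx":0,"ty":0,"tz":-0.091,"roll":0,"fingers":0.015},{"tx":0,"ty":0,"tz":-0.091,"roll":0,"fingers":0.015},{"tx":0,"ty":0,"tz":-0.091,"roll":0,"fingers":0.015},{"tx":0,"ty":0,"tz":-0.091,"roll":0,"fingers":0.015},{"tx":0,"ty":0,"tz":-0.091,"roll":0,"fingers":0.015}]' 60
python3 -c "
from plant import *
o=get_obs();print(o['tool_pos'],o['tcp_rot'],o['opening']*87)"
```

```text
time_s: 12.3
tool_pos: [0.4302, -0.1015, 0.0065]
tcp_rot: [2.221, -2.222, -0.0]
force: [-0.0, -0.3, -0.1]
opening: 0.248
[ 0.43019124 -0.10146227  0.00647299] [ 2.22075719e+00 -2.22170893e+00 -3.67238831e-04] 21.54646371057393
```

```bash
python3 -m creep '[{"tx":0,"ty":0,"tz":0.03,"roll":0,"fingers":0.015},{"tx":0,"ty":-0.03,"tz":0.05,"roll":0,"fingers":0.015},{"tx":0.03,"ty":-0.0475,"tz":0.05,"roll":-0.05,"fingers":0.015},{"tx":0.07,"ty":-0.0475,"tz":0.05,"roll":-0.1,"fingers":0.015},{"tx":0.11,"ty":-0.0475,"tz":0.05,"roll":-0.16,"fingers":0.015},{"tx":0.127,"ty":-0.0475,"tz":0.05,"roll":-0.185,"fingers":0.015},{"tx":0.127,"ty":-0.0475,"tz":0.05,"roll":-0.185,"fingers":0.015},{"tx":0.127,"ty":-0.0475,"tz":0.05,"roll":-0.185,"fingers":0.015}]' 60
python3 - <<'E'
from h import *
a,ci=snap('side','s3.png'); b,cj=snap('scene','n3.png'); o=get_obs(); print(o['tool_pos'],o['tcp_rot'],o['torque'])
A=cv2.resize(a[90:300,200:400,::-1],None,fx=2.6,fy=2.6,interpolation=cv2.INTER_CUBIC)   # 520x546
B=cv2.resize(b[140:350,340:440,::-1],None,fx=2.6,fy=2.6,interpolation=cv2.INTER_CUBIC)
cv2.imwrite('pics/c4.png',np.hstack([A,B])); print(np.hstack([A,B]).shape)
E
```

```text
time_s: 13.1
tool_pos: [0.556, -0.1488, 0.0555]
tcp_rot: [2.005, -2.416, -0.004]
force: [-0.6, 0.2, -2.6]
opening: 0.25
[ 0.55565772 -0.14887612  0.05603825] [ 2.0050853  -2.41653766 -0.0025752 ] [ 0.02452227 -0.03783714  0.03966922]
(546, 780, 3)
```

View pics/c4.png

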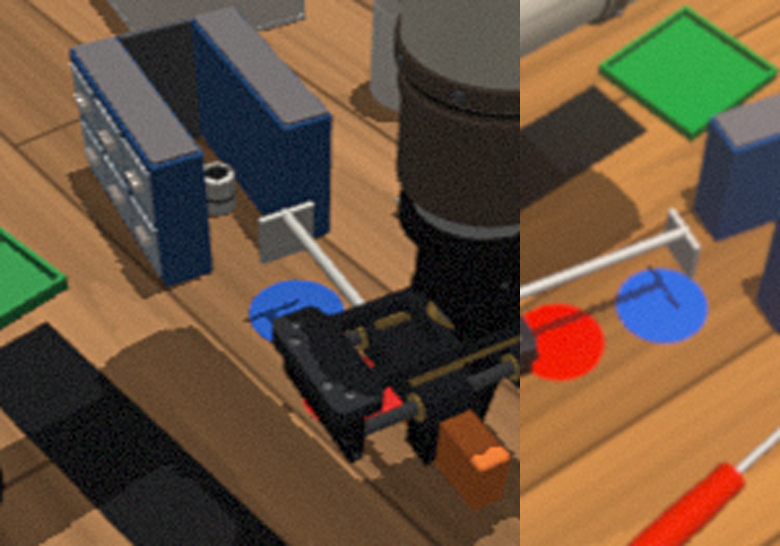

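Run:
```python
from h import *
s=load('n3.png');d=load('s3.png')
B=lambda u,v,z: ray(d,200+u/2.6,90+v/2.6,z)[:2].round(4).tolist()
A=lambda u,v,z: ray(s,340+(u-520)/2.6,140+v/2.6,z)[:2].round(4).tolist()
for z in(.08,.088): print('blade',z,B(258,217,z),B(313,204,z),A(670,212,z),A(698,245,z))
print('sock',B(218,173,.032),'pads',B(295,310,0),A(663,305,0))
print('case mouth top',B(156,162,.11),B(201,152,.11),B(286,128,.11),B(331,118,.11))
e=np.array([.184,.983]);l=np.array([.983,-.184]);o=np.array([.602,.108])
p=np.array(B(218,173,.032))-o; print(p@e,p@l)
```

```text
blade 0.08 [0.5798, 0.0617] [0.6182, 0.0492] [0.5716, 0.0551] [0.607, 0.0519]
blade 0.088 [0.5741, 0.0537] [0.6118, 0.0414] [0.5762, 0.0503] [0.6112, 0.0471]
sock [0.6225, 0.1725] pads [0.5938, 0.0397] [0.5942, 0.0398]
case mouth top [0.5397, 0.1214] [0.57, 0.1117] [0.6329, 0.0976] [0.6654, 0.0872]
0.0671755 0.008283500000000074
```

The blade height agrees in both cameras, so the hook isn't drooping. Its centre is near (0.593, 0.048). Next I'll enter the gap above the socket and lower behind it.

```bash
python3 -m creep '[{"tx":0.008,"ty":0.036,"tz":0,"roll":0,"fingers":0.015},{"tx":0.016,"ty":0.077,"tz":0,"roll":0,"fingers":0.015},{"tx":0.024,"ty":0.117,"tz":0,"roll":0,"fingers":0.015},{"tx":0.03,"ty":0.148,"tz":0,"roll":0,"fingers":0.015},{"tx":0.033,"ty":0.16,"tz":0,"roll":0,"fingers":0.015},{"tx":0.033,"ty":0.16,"tz":0,"roll":0,"fingers":0.015},{"tx":0.033,"ty":0.16,"tz":-0.02,"roll":0,"fingers":0.015},{"tx":0.033,"ty":0.16,"tz":-0.035,"roll":0,"fingers":0.015},{"tx":0.033,"ty":0.16,"tz":-0.045,"roll":0,"fingers":0.015},{"tx":0.033,"ty":0.16,"tz":-0.045,"roll":0,"fingers":0.015},{"tx":0.033,"ty":0.16,"tz":-0.045,"roll":0,"fingers":0.015}]' 60
python3 -c "
from h import *
a,ci=snap('side','s4.png'); o=get_obs(); print(o['tool_pos'],o['force'],o['torque'])
b,_=snap('scene','n4.png')
cv2.imwrite('pics/c5.png',np.hstack([cv2.resize(a[90:250,200:350,::-1],None,fx=2.6,fy=2.6,interpolation=cv2.INTER_CUBIC),cv2.resize(b[150:310,390:540,::-1],None,fx=2.6,fy=2.6,interpolation=cv2.INTER_CUBIC)]))"
```

```text
time_s: 14.3
tool_pos: [0.5904, 0.0103, 0.0118]
tcp_rot: [2.005, -2.418, 0.0]
force: [-0.3, -0.8, -0.3]
opening: 0.247
[0.59080509 0.0106062  0.01226113] [-1.28745449e-03 -1.79136545e-01 -1.45947159e+00] [ 0.12396638 -0.08294546 -0.03434068]
```

View pics/c5.png

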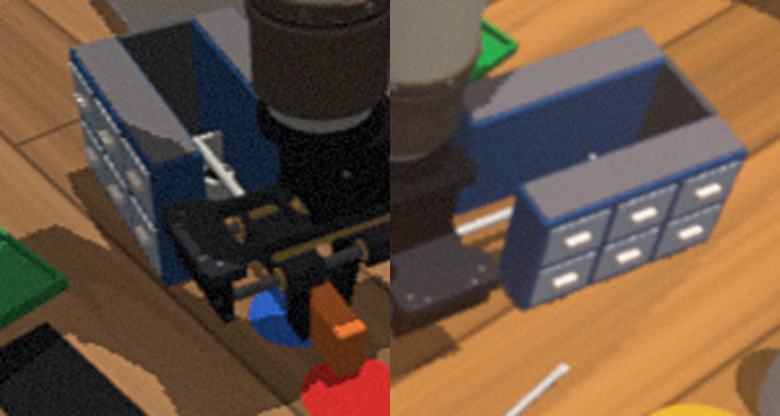

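The blade is behind the socket with the shank above it, and there's no contact force. Next is the drag.

```bash
python3 -m creep '[{"tx":-0.001,"ty":-0.005,"tz":0,"roll":0,"fingers":0.015},{"tx":-0.002,"ty":-0.012,"tz":0,"roll":0,"fingers":0.015},{"tx":-0.004,"ty":-0.021,"tz":0,"roll":0,"fingers":0.015},{"tx":-0.006,"ty":-0.032,"tz":0,"roll":0,"fingers":0.015},{"tx":-0.008,"ty":-0.043,"tz":0,"roll":0,"fingers":0.015},{"tx":-0.01,"ty":-0.054,"tz":0,"roll":0,"fingers":0.015},{"tx":-0.012,"ty":-0.065,"tz":0,"roll":0,"fingers":0.015},{"tx":-0.014,"ty":-0.076,"tz":0,"roll":0,"fingers":0.015},{"tx":-0.016,"ty":-0.087,"tz":0,"roll":0,"fingers":0.015},{"tx":-0.018,"ty":-0.098,"tz":0,"roll":0,"fingers":0.015},{"tx":-0.02,"ty":-0.109,"tz":0,"roll":0,"fingers":0.015},{"tx":-0.022,"ty":-0.12,"tz":0,"roll":0,"fingers":0.015},{"tx":-0.025,"ty":-0.131,"tz":0,"roll":0,"fingers":0.015},{"tx":-0.027,"ty":-0.142,"tz":0,"roll":0,"fingers":0.015},{"tx":-0.029,"ty":-0.153,"tz":0,"roll":0,"fingers":0.015},{"tx":-0.031,"ty":-0.163,"tz":0,"roll":0,"fingers":0.015},{"tx":-0.032,"ty":-0.17,"tz":0,"roll":0,"fingers":0.015},{"tx":-0.033,"ty":-0.174,"tz":0,"roll":0,"fingers":0.015},{"tx":-0.033,"ty":-0.174,"tz":0,"roll":0,"fingers":0.015}]' 60
python3 -c "
from h import *
a,ci=snap('side','s5.png'); o=get_obs(); print(o['tool_pos'],o['force'],o['torque'])
b,_=snap('scene','n5.png')
cv2.imwrite('pics/c6.png',np.hstack([cv2.resize(a[90:270,220:370,::-1],None,fx=2.6,fy=2.6,interpolation=cv2.INTER_CUBIC),cv2.resize(b[150:330,340:490,::-1],None,fx=2.6,fy=2.6,interpolation=cv2.INTER_CUBIC)]))"
```

```text
time_s: 16.3
tool_pos: [0.5571, -0.1635, 0.0115]
tcp_rot: [2.005, -2.418, -0.0]
force: [-0.1, -0.7, -1.9]
opening: 0.25
[ 0.55716753 -0.16315746  0.01146421] [ 0.72171195 -0.37311479 -1.58884956] [ 0.03891077 -0.05642605 -0.03630424]
```

View pics/c6.png

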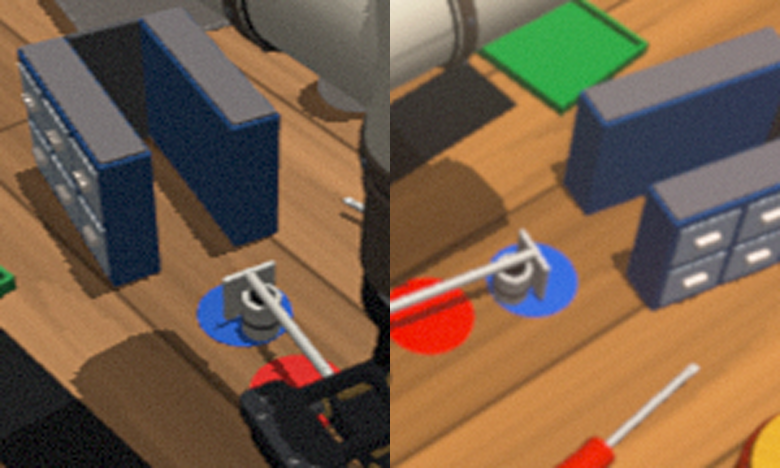

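The socket stands upright on the blue disc, at (263,297) in the left crop and (517,268) in the right. I'll take the hook back to its strip.

```bash
python3 -m creep '[{"tx":0.002,"ty":0.008,"tz":0,"roll":0,"fingers":0.015},{"tx":0.002,"ty":0.008,"tz":0.03,"roll":0,"fingers":0.015},{"tx":0.002,"ty":0.008,"tz":0.06,"roll":0,"fingers":0.015},{"tx":-0.03,"ty":0.01,"tz":0.06,"roll":0.05,"fingers":0.015},{"tx":-0.07,"ty":0.025,"tz":0.06,"roll":0.1,"fingers":0.015},{"tx":-0.105,"ty":0.045,"tz":0.06,"roll":0.16,"fingers":0.015},{"tx":-0.127,"ty":0.0615,"tz":0.05,"roll":0.185,"fingers":0.015},{"tx":-0.127,"ty":0.0615,"tz":0.03,"roll":0.185,"fingers":0.015},{"tx":-0.127,"ty":0.0615,"tz":0.008,"roll":0.185,"fingers":0.015},{"tx":-0.127,"ty":0.0615,"tz":-0.002,"roll":0.185,"fingers":0.015},{"tx":-0.127,"ty":0.0615,"tz":-0.0045,"roll":0.185,"fingers":0.015},{"tx":-0.127,"ty":0.0615,"tz":-0.0045,"roll":0.185,"fingers":0.015}]' 60
python3 -c "
from plant import *
o=get_obs(); print(o['tool_pos'],o['tcp_rot'],o['force'])
from h import *
s=load('n5.png');d=load('s5.png')
print(ray(d,220+263/2.6,90+297/2.6,.032),ray(s,340+127/2.6,150+268/2.6,.032))
print('redpad',ray(s,340+40/2.6,150+316/2.6,0))"
```

```text
time_s: 17.6
tool_pos: [0.4307, -0.1012, 0.0072]
tcp_rot: [2.222, -2.221, 0.0]
force: [1.3, -0.4, -2.2]
opening: 0.245
[ 0.43073986 -0.10117115  0.00721629] [ 2.22151962e+00 -2.22122897e+00  1.22829940e-04] [ 1.29070552 -0.411497   -2.18021485]
[0.5923494  0.01486064 0.032     ] [0.59522502 0.01959756 0.032     ]
redpad [ 5.75665455e-01 -4.54111001e-02  1.11022302e-16]
```

```bash
python3 -m creep '[{"tx":0,"ty":0,"tz":0,"roll":0,"fingers":0.087},{"tx":0,"ty":0,"tz":0,"roll":0,"fingers":0.087},{"tx":0,"ty":0,"tz":0,"roll":0,"fingers":0.087},{"tx":0,"ty":0,"tz":0,"roll":0,"fingers":0.087},{"tx":0,"ty":0,"tz":0.04,"roll":0,"fingers":0.087},{"tx":0,"ty":0,"tz":0.08,"roll":0,"fingers":0.087},{"tx":0.04,"ty":0.03,"tz":0.09,"roll":0,"fingers":0.087},{"tx":0.163,"ty":0.119,"tz":0.09,"roll":0,"fingers":0.087},{"tx":0.163,"ty":0.119,"tz":0.09,"roll":0,"fingers":0.087},{"tx":0.163,"ty":0.119,"tz":0.09,"roll":0,"fingers":0.087},{"tx":0.163,"ty":0.119,"tz":0.09,"roll":0,"fingers":0.087},{"tx":0.163,"ty":0.119,"tz":0.04,"roll":0,"fingers":0.087},{"tx":0.163,"ty":0.119,"tz":0.01,"roll":0,"fingers":0.087},{"tx":0.163,"ty":0.119,"tz":-0.002,"roll":0,"fingers":0.087},{"tx":0.163,"ty":0.119,"tz":-0.002,"roll":0,"fingers":0.087}]' 60
python3 -m creep '[{"tx":0,"ty":0,"tz":0,"roll":0,"fingers":0.02},{"tx":0,"ty":0,"tz":0,"roll":0,"fingers":0.02},{"tx":0,"ty":0,"tz":0,"roll":0,"fingers":0.02},{"tx":0,"ty":0,"tz":0,"roll":0,"fingers":0.02},{"tx":0,"ty":0,"tz":0,"roll":0,"fingers":0.02},{"tx":0,"ty":0,"tz":0,"roll":0,"fingers":0.02},{"tx":0,"ty":0,"tz":0,"roll":0,"fingers":0.02},{"tx":0,"ty":0,"tz":0,"roll":0,"fingers":0.02}]' 20
python3 -c "
from h import *
o=get_obs(); print(o['tool_pos'],o['force'],o['opening']*87)
s=load('scene0.png');d=load('side0.png')
print(np.mean([ray(s,240+u/2.66,130+v/2.66,.012) for u,v in [(435,35),(529,100),(442,167),(347,98)]],0),np.mean([ray(d,130+u/2.3,90+v/2.3,.012) for u,v in [(142,188),(220,246),(110,318),(33,250)]],0))"
```

```text
time_s: 19.1
tool_pos: [0.5922, 0.0169, 0.0037]
tcp_rot: [2.219, -2.22, -0.002]
force: [0.4, -0.4, -0.2]
opening: 1.001
time_s: 19.9
tool_pos: [0.5933, 0.0175, 0.005]
tcp_rot: [2.221, -2.222, -0.0]
force: [-0.3, -1.1, 0.0]
opening: 0.36
[0.59327013 0.01753835 0.00499016] [-0.27191719 -1.07583104  0.01904132] 31.323332472205163
[0.42070526 0.20947413 0.012     ] [0.41479975 0.20712535 0.012     ]
```

```bash
python3 -m creep '[{"tx":0,"ty":0,"tz":0,"roll":0,"fingers":0.02},{"tx":0,"ty":0,"tz":0,"roll":0,"fingers":0.02},{"tx":0,"ty":0,"tz":0,"roll":0,"fingers":0.02},{"tx":0,"ty":0,"tz":0.03,"roll":0,"fingers":0.02},{"tx":0,"ty":0,"tz":0.08,"roll":0,"fingers":0.02},{"tx":-0.05,"ty":0,"tz":0.1,"roll":0,"fingers":0.02},{"tx":-0.1,"ty":0.01,"tz":0.1,"roll":0,"fingers":0.02},{"tx":-0.14,"ty":0.04,"tz":0.1,"roll":0,"fingers":0.02},{"tx":-0.165,"ty":0.08,"tz":0.1,"roll":0,"fingers":0.02},{"tx":-0.176,"ty":0.13,"tz":0.1,"roll":0,"fingers":0.02},{"tx":-0.176,"ty":0.17,"tz":0.08,"roll":0,"fingers":0.02},{"tx":-0.176,"ty":0.19,"tz":0.06,"roll":0,"fingers":0.02},{"tx":-0.176,"ty":0.19,"tz":0.06,"roll":0,"fingers":0.02},{"tx":-0.176,"ty":0.19,"tz":0.06,"roll":0,"fingers":0.02}]' 20
python3 -c "
from h import *
o=get_obs(); print(o['opening']*87)
a,_=snap('side','s6.png'); b,_=snap('scene','n6.png')
cv2.imwrite('pics/c7.png',np.hstack([cv2.resize(a[110:350,110:360,::-1],None,fx=1.6,fy=1.6,interpolation=cv2.INTER_CUBIC),cv2.resize(b[80:320,240:490,::-1],None,fx=1.6,fy=1.6,interpolation=cv2.INTER_CUBIC)]))"
```

```text
time_s: 21.3
tool_pos: [0.4169, 0.2073, 0.0647]
tcp_rot: [2.22, -2.22, 0.0]
force: [0.4, -0.0, -0.6]
opening: 0.312
27.121130555439038
```

View pics/c7.png

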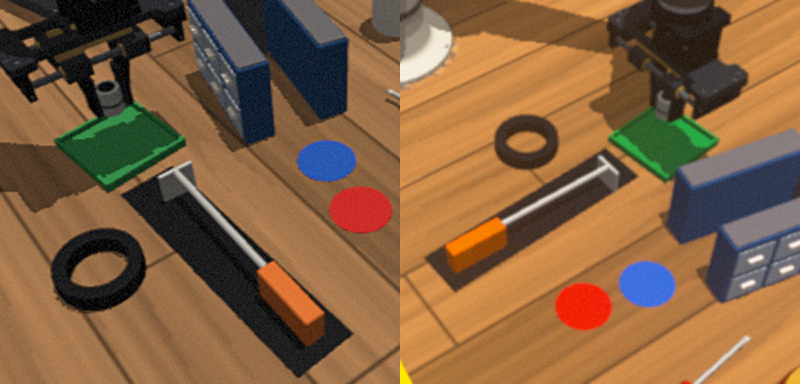

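The socket hangs upright over the tray, the hook is back on its strip, and both discs are clear. I'll set the socket down, and measure the disc centres by colour.

```bash
python3 -m creep '[{"tx":0,"ty":0,"tz":-0.03,"roll":0,"fingers":0.02},{"tx":0,"ty":0,"tz":-0.047,"roll":0,"fingers":0.02},{"tx":0,"ty":0,"tz":-0.0555,"roll":0,"fingers":0.02},{"tx":0,"ty":0,"tz":-0.0555,"roll":0,"fingers":0.02},{"tx":0,"ty":0,"tz":-0.0555,"roll":0,"fingers":0.05},{"tx":0,"ty":0,"tz":-0.0555,"roll":0,"fingers":0.05},{"tx":0,"ty":0,"tz":-0.0555,"roll":0,"fingers":0.05},{"tx":0,"ty":0,"tz":-0.0555,"roll":0,"fingers":0.05},{"tx":0,"ty":0,"tz":-0.02,"roll":0,"fingers":0.05},{"tx":0,"ty":0,"tz":0.03,"roll":0,"fingers":0.05},{"tx":0,"ty":0,"tz":0.08,"roll":0,"fingers":0.087},{"tx":0,"ty":-0.05,"tz":0.11,"roll":0,"fingers":0.087},{"tx":0,"ty":-0.1,"tz":0.11,"roll":0,"fingers":0.087},{"tx":0,"ty":-0.15,"tz":0.11,"roll":0,"fingers":0.087},{"tx":0.01,"ty":-0.2,"tz":0.11,"roll":0,"fingers":0.087},{"tx":0.02,"ty":-0.25,"tz":0.11,"roll":0,"fingers":0.087},{"tx":0.03,"ty":-0.3,"tz":0.11,"roll":0,"fingers":0.087},{"tx":0.03,"ty":-0.3,"tz":0.11,"roll":0,"fingers":0.087}]' 20
python3 - <<'E'
from h import *
o=get_obs(); print(o['tool_pos'],o['tcp_rot'])
for n in('side','scene'):
    im,ci=snap(n,n+'7.png'); h=cv2.cvtColor(im,cv2.COLOR_RGB2HSV)
    if n=='side': a=im
    else: b=im
    for c,ms in(('red',((0,220,150),(6,255,255))),('blue',((105,160,180),(118,255,255)))):
        m=cv2.inRange(h,*ms); k,lab,st,ce=cv2.connectedComponentsWithStats(m)
        for i in range(1,k):
            if st[i,4]>250:
                ys,xs=np.where(lab==i); W=np.array([ray(ci,x,y,0)[:2] for x,y in zip(xs,ys)]); print(n,c,st[i,4],W.mean(0).round(4),np.ptp(W,axis=0).round(3))
cv2.imwrite('pics/c8.png',np.hstack([cv2.resize(a[130:480,140:540,::-1],None,fx=1,fy=1),cv2.resize(b[100:450,120:520,::-1],None,fx=1,fy=1)]))
E
```

```text
time_s: 23.2
tool_pos: [0.4474, -0.0962, 0.1752]
tcp_rot: [2.215, -2.228, 0.001]
force: [-0.3, 1.0, -0.5]
opening: 0.998
[ 0.44741889 -0.09617822  0.17517725] [ 2.21461277e+00 -2.22813844e+00  8.08112565e-04]
side blue 253 [0.2769 0.9833] [0.054 0.163]
side blue 588 [0.5897 0.0363] [0.066 0.066]
scene red 789 [ 0.5733 -0.0468] [0.067 0.068]
scene red 619 [ 0.7418 -0.0631] [0.032 0.101]
scene red 10190 [ 0.5427 -0.6292] [0.265 0.178]
scene blue 2662 [0.252  1.0788] [0.276 0.29 ]
scene blue 697 [0.5927 0.0387] [0.065 0.064]
```

View pics/c8.png

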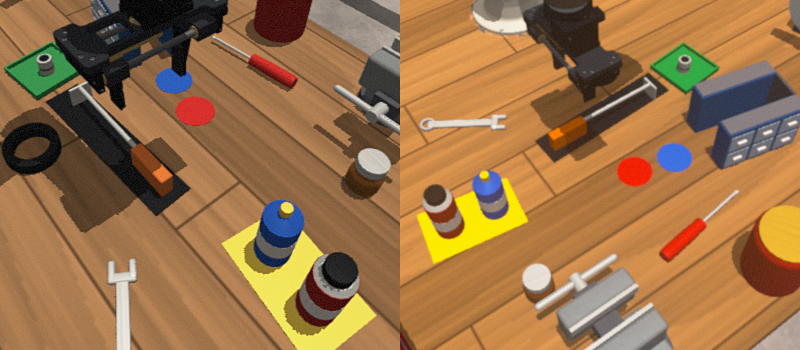

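The socket stands in the middle of the tray at (685,62) in the right half. The hook is on its strip, the can and bottle stand on the mat, and the discs are clear. Now the bottle goes back.

```bash
python3 -m creep '[{"tx":0.01,"ty":-0.05,"tz":0,"roll":0,"fingers":0.087},{"tx":0.02,"ty":-0.1,"tz":0,"roll":0,"fingers":0.087},{"tx":0.03,"ty":-0.15,"tz":0,"roll":0,"fingers":0.087},{"tx":0.041,"ty":-0.195,"tz":0,"roll":0,"fingers":0.087},{"tx":0.041,"ty":-0.22,"tz":0,"roll":0,"fingers":0.087},{"tx":0.041,"ty":-0.22,"tz":0,"roll":0,"fingers":0.087},{"tx":0.041,"ty":-0.22,"tz":-0.04,"roll":0,"fingers":0.087},{"tx":0.041,"ty":-0.22,"tz":-0.08,"roll":0,"fingers":0.087},{"tx":0.041,"ty":-0.22,"tz":-0.11,"roll":0,"fingers":0.087},{"tx":0.041,"ty":-0.22,"tz":-0.118,"roll":0,"fingers":0.087},{"tx":0.041,"ty":-0.22,"tz":-0.118,"roll":0,"fingers":0.087},{"tx":0.041,"ty":-0.22,"tz":-0.118,"roll":0,"fingers":0.04},{"tx":0.041,"ty":-0.22,"tz":-0.118,"roll":0,"fingers":0.04},{"tx":0.041,"ty":-0.22,"tz":-0.118,"roll":0,"fingers":0.04},{"tx":0.041,"ty":-0.22,"tz":-0.118,"roll":0,"fingers":0.04},{"tx":0.041,"ty":-0.22,"tz":-0.118,"roll":0,"fingers":0.04},{"tx":0.041,"ty":-0.22,"tz":-0.118,"roll":0,"fingers":0.04},{"tx":0.041,"ty":-0.22,"tz":-0.118,"roll":0,"fingers":0.04}]' 25
```

```text
time_s: 25.1
tool_pos: [0.4885, -0.3126, 0.0574]
tcp_rot: [-2.221, 2.222, -0.001]
force: [-0.2, -0.1, 3.6]
opening: 0.594
```

```bash
python3 -m creep '[{"tx":0,"ty":0,"tz":0.035,"roll":0,"fingers":0.04},{"tx":0,"ty":0,"tz":0.07,"roll":0,"fingers":0.04},{"tx":0.012,"ty":0.043,"tz":0.07,"roll":0,"fingers":0.04},{"tx":0.026,"ty":0.088,"tz":0.07,"roll":0,"fingers":0.04},{"tx":0.04,"ty":0.133,"tz":0.07,"roll":0,"fingers":0.04},{"tx":0.053,"ty":0.178,"tz":0.07,"roll":0,"fingers":0.04},{"tx":0.067,"ty":0.223,"tz":0.07,"roll":0,"fingers":0.04},{"tx":0.081,"ty":0.268,"tz":0.07,"roll":0,"fingers":0.04},{"tx":0.094,"ty":0.31,"tz":0.07,"roll":0,"fingers":0.04},{"tx":0.103,"ty":0.34,"tz":0.07,"roll":0,"fingers":0.04},{"tx":0.106,"ty":0.3505,"tz":0.06,"roll":0,"fingers":0.04},{"tx":0.106,"ty":0.3505,"tz":0.035,"roll":0,"fingers":0.04},{"tx":0.106,"ty":0.3505,"tz":0.012,"roll":0,"fingers":0.04},{"tx":0.106,"ty":0.3505,"tz":0.001,"roll":0,"fingers":0.04},{"tx":0.106,"ty":0.3505,"tz":0.001,"roll":0,"fingers":0.04},{"tx":0.106,"ty":0.3505,"tz":0.001,"roll":0,"fingers":0.087},{"tx":0.106,"ty":0.3505,"tz":0.001,"roll":0,"fingers":0.087},{"tx":0.106,"ty":0.3505,"tz":0.001,"roll":0,"fingers":0.087},{"tx":0.106,"ty":0.3505,"tz":0.001,"roll":0,"fingers":0.087},{"tx":0.106,"ty":0.3505,"tz":0.001,"roll":0,"fingers":0.087}]' 25
```

```text
time_s: 27.1
tool_pos: [0.5945, 0.0381, 0.0583]
tcp_rot: [-2.22, 2.222, -0.0]
force: [-0.5, 0.1, 0.5]
opening: 0.946
```

```bash
python3 -m creep '[{"tx":0,"ty":0,"tz":0.04,"roll":0,"fingers":0.087},{"tx":0,"ty":0,"tz":0.08,"roll":0,"fingers":0.087},{"tx":0,"ty":0,"tz":0.11,"roll":0,"fingers":0.087},{"tx":-0.118,"ty":-0.4375,"tz":0.11,"roll":0,"fingers":0.087},{"tx":-0.118,"ty":-0.4375,"tz":0.11,"roll":0,"fingers":0.087},{"tx":-0.118,"ty":-0.4375,"tz":0.11,"roll":0,"fingers":0.087},{"tx":-0.118,"ty":-0.4375,"tz":0.11,"roll":0,"fingers":0.087},{"tx":-0.118,"ty":-0.4375,"tz":0.11,"roll":0,"fingers":0.087},{"tx":-0.118,"ty":-0.4375,"tz":0.11,"roll":0,"fingers":0.087},{"tx":-0.118,"ty":-0.4375,"tz":0.11,"roll":0,"fingers":0.087},{"tx":-0.118,"ty":-0.4375,"tz":0.11,"roll":0,"fingers":0.087},{"tx":-0.118,"ty":-0.4375,"tz":0.11,"roll":0,"fingers":0.087},{"tx":-0.118,"ty":-0.4375,"tz":0.11,"roll":0,"fingers":0.087},{"tx":-0.118,"ty":-0.4375,"tz":0.11,"roll":0,"fingers":0.087},{"tx":-0.118,"ty":-0.4375,"tz":0.11,"roll":0,"fingers":0.087},{"tx":-0.118,"ty":-0.4375,"tz":0.07,"roll":0,"fingers":0.087},{"tx":-0.118,"ty":-0.4375,"tz":0.03,"roll":0,"fingers":0.087},{"tx":-0.118,"ty":-0.4375,"tz":0.008,"roll":0,"fingers":0.087},{"tx":-0.118,"ty":-0.4375,"tz":0.002,"roll":0,"fingers":0.087}]' 25
python3 -m creep '[{"tx":0,"ty":0,"tz":0,"roll":0,"fingers":0.087},{"tx":0,"ty":0,"tz":0,"roll":0,"fingers":0.04},{"tx":0,"ty":0,"tz":0,"roll":0,"fingers":0.04},{"tx":0,"ty":0,"tz":0,"roll":0,"fingers":0.04},{"tx":0,"ty":0,"tz":0,"roll":0,"fingers":0.04},{"tx":0,"ty":0,"tz":0,"roll":0,"fingers":0.04},{"tx":0,"ty":0,"tz":0,"roll":0,"fingers":0.04},{"tx":0,"ty":0,"tz":0,"roll":0,"fingers":0.04}]' 25
```

```text
time_s: 29.0
tool_pos: [0.4754, -0.3967, 0.0573]
tcp_rot: [2.222, -2.218, -0.009]
force: [-0.6, 0.6, 0.3]
opening: 0.997
time_s: 29.8
tool_pos: [0.4765, -0.3996, 0.0604]
tcp_rot: [-2.221, 2.222, -0.001]
force: [-0.1, 0.8, 2.7]
opening: 0.59
```

```bash
python3 -m creep '[{"tx":0,"ty":0,"tz":0.035,"roll":0,"fingers":0.04},{"tx":0,"ty":0,"tz":0.07,"roll":0,"fingers":0.04},{"tx":0.012,"ty":0.043,"tz":0.07,"roll":0,"fingers":0.04},{"tx":0.025,"ty":0.088,"tz":0.07,"roll":0,"fingers":0.04},{"tx":0.037,"ty":0.133,"tz":0.07,"roll":0,"fingers":0.04},{"tx":0.049,"ty":0.178,"tz":0.07,"roll":0,"fingers":0.04},{"tx":0.062,"ty":0.223,"tz":0.07,"roll":0,"fingers":0.04},{"tx":0.074,"ty":0.268,"tz":0.07,"roll":0,"fingers":0.04},{"tx":0.086,"ty":0.31,"tz":0.07,"roll":0,"fingers":0.04},{"tx":0.094,"ty":0.34,"tz":0.07,"roll":0,"fingers":0.04},{"tx":0.0975,"ty":0.352,"tz":0.06,"roll":0,"fingers":0.04},{"tx":0.0975,"ty":0.352,"tz":0.035,"roll":0,"fingers":0.04},{"tx":0.0975,"ty":0.352,"tz":0.012,"roll":0,"fingers":0.04},{"tx":0.0975,"ty":0.352,"tz":0.001,"roll":0,"fingers":0.04},{"tx":0.0975,"ty":0.352,"tz":0.001,"roll":0,"fingers":0.04},{"tx":0.0975,"ty":0.352,"tz":0.001,"roll":0,"fingers":0.087},{"tx":0.0975,"ty":0.352,"tz":0.001,"roll":0,"fingers":0.087},{"tx":0.0975,"ty":0.352,"tz":0.001,"roll":0,"fingers":0.087},{"tx":0.0975,"ty":0.352,"tz":0.001,"roll":0,"fingers":0.087},{"tx":0.0975,"ty":0.352,"tz":0.001,"roll":0,"fingers":0.087}]' 25
python3 -m creep '[{"tx":0,"ty":0,"tz":0.04,"roll":0,"fingers":0.087},{"tx":0,"ty":0,"tz":0.09,"roll":0,"fingers":0.087},{"tx":0,"ty":0,"tz":0.14,"roll":0,"fingers":0.087},{"tx":-0.04,"ty":-0.05,"tz":0.16,"roll":0,"fingers":0.087},{"tx":-0.08,"ty":-0.1,"tz":0.16,"roll":0,"fingers":0.087},{"tx":-0.1,"ty":-0.15,"tz":0.16,"roll":0,"fingers":0.087},{"tx":-0.1,"ty":-0.2,"tz":0.16,"roll":0,"fingers":0.087},{"tx":-0.1,"ty":-0.25,"tz":0.16,"roll":0,"fingers":0.087},{"tx":-0.1,"ty":-0.3,"tz":0.16,"roll":0,"fingers":0.087},{"tx":-0.1,"ty":-0.3,"tz":0.16,"roll":0,"fingers":0.087}]' 25
python3 - <<'E'
from h import *
a,_=snap('side','s9.png'); b,_=snap('scene','n9.png')
cv2.imwrite('pics/c9.png',np.hstack([cv2.resize(a[140:350,130:360,::-1],None,fx=1.7,fy=1.7,interpolation=cv2.INTER_CUBIC),cv2.resize(b[130:340,240:450,::-1],None,fx=1.7,fy=1.7,interpolation=cv2.INTER_CUBIC)]))
E
```

```text
time_s: 31.8
tool_pos: [0.574, -0.0475, 0.0614]
tcp_rot: [-2.22, 2.222, -0.001]
force: [0.0, 0.4, 0.2]
opening: 0.948
time_s: 32.8
tool_pos: [0.4731, -0.3504, 0.2212]
tcp_rot: [2.218, -2.224, 0.001]
force: [-0.4, 0.1, 0.2]
opening: 0.998
```

View pics/c9.png

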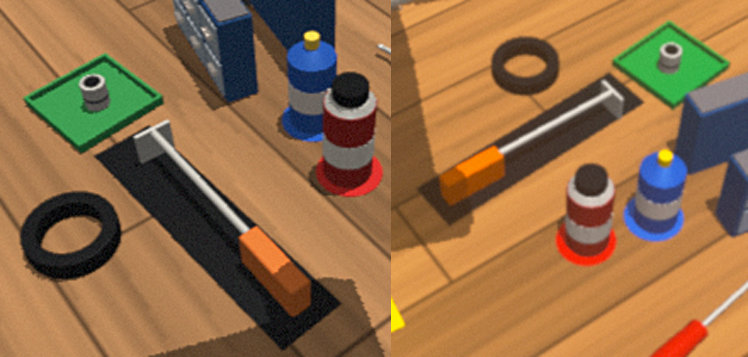

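Everything stands as asked. As a last check I'll compare pixel shifts against the first pictures, and the socket against the tray centre.

Run:
```python
from h import *
for f0,f1,R in(('scene0.png','n9.png',{'can':(335,225,40,62),'bottle':(380,216,36,56),'hook handle':(262,212,50,42),'blade':(355,172,35,30)}),('side0.png','s9.png',{'can':(315,182,42,72),'bottle':(294,156,38,66),'hook handle':(262,268,60,60),'blade':(200,204,40,38)})):
    A=cv2.imread('pics/'+f0);B=cv2.imread('pics/'+f1)
    for n,(x,y,w,h) in R.items():
        r=cv2.matchTemplate(B[y-10:y+h+10,x-10:x+w+10],A[y:y+h,x:x+w],cv2.TM_CCOEFF_NORMED); _,m,_,p=cv2.minMaxLoc(r); print(f1,n,p[0]-10,p[1]-10,round(m,3))
s=load('n9.png');d=load('s9.png')
print('socket top',ray(s,240+(671-391)/1.7,130+47/1.7,.036),ray(d,130+93/1.7,140+80/1.7,.036))
print('tray',np.mean([ray(s,240+(u-391)/1.7,130+v/1.7,.012) for u,v in [(669,23),(729,65),(674,105),(613,62)]],0),np.mean([ray(d,130+u/1.7,140+v/1.7,.012) for u,v in [(104,55),(163,99),(80,150),(25,98)]],0))
```

```text
n9.png can 0 0 0.977
n9.png bottle 0 -1 0.984
n9.png hook handle 1 0 0.928
n9.png blade 0 0 0.97
s9.png can -1 0 0.971
s9.png bottle -1 0 0.967
s9.png hook handle 0 -1 0.93
s9.png blade 1 0 0.968
socket top [0.41496354 0.21085619 0.036     ] [0.4201615  0.20782455 0.036     ]
tray [0.42064621 0.20976375 0.012     ] [0.41414785 0.20682772 0.012     ]
```

All within about 1 px (2 mm), and the socket is within about 6 mm of the tray's middle, so I'm handing in.

```bash
python3 -c "
from plant import *
print(hand_in())"
```

```text
the job is handed in; nothing more can be done
None
```

The job is done and handed in, at about 33 s on the robot's clock. I moved the can and the bottle to the yellow mat and dragged the socket out of the gap with the hook. I then put the hook back on its strip, stood the socket in the tray, and returned the bottle and the can to their discs.

- **Can, bottle and hook:** in the last pictures from both fixed cameras, all three are within about 1 pixel (about 2 mm) of where they started. The can and the bottle stand upright on their own discs.
- **Socket:** it stands upright in the tray. The two cameras disagree on its offset from the middle: about −6 mm in x by the scene camera, +6 mm by the side camera. On average it is centred.
- **Other checks:** neither the can nor the bottle was seen knocked over, and the force readings printed after each move stayed under 4 N. The first move command was refused because its rows lacked "fingers", and nothing moved.

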